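Turn round the sample queue: vials from the rail to the microscope tray in reverse order

TASK

Move the four capped vials from the coloured cups on the metal rail into the white tray in reverse order, counting each row from its black end block: the vial nearest the rail's block goes into the cell farthest from the tray's block, and so on, so that the vial farthest from the rail's block ends beside the tray's block. Keep the vials upright all the way and leave each one standing in its own cell.

Things in the scene. Friction and masses are not known exactly. Their poses are not given: they have to be found in the camera images.
- vial_red_center (a point): Centre (half-way up) of the loose clear sample vial with the red cap: round, flat-bottomed, 24 mm in diameter, 70 mm tall, about 40 g; the cap covers the top 18 mm. At the start it stands upright in the red cup on the rail, its foot 10 mm above the table. z axis: up along the vial.
- vial_yellow_center (a point): Centre (half-way up) of the loose clear sample vial with the yellow cap: round, flat-bottomed, 24 mm in diameter, 70 mm tall, about 40 g; the cap covers the top 18 mm. At the start it stands upright in the yellow cup on the rail, its foot 10 mm above the table. z axis: up along the vial.
- vial_green_center (a point): Centre (half-way up) of the loose clear sample vial with the green cap: round, flat-bottomed, 24 mm in diameter, 70 mm tall, about 40 g; the cap covers the top 18 mm. At the start it stands upright in the green cup on the rail, its foot 10 mm above the table. z axis: up along the vial.
- vial_blue_center (a point): Centre (half-way up) of the loose clear sample vial with the blue cap: round, flat-bottomed, 24 mm in diameter, 70 mm tall, about 40 g; the cap covers the top 18 mm. At the start it stands upright in the blue cup on the rail, its foot 10 mm above the table. z axis: up along the vial.
- cup_red: Fixed square red plastic cup on the rail, 42 x 42 mm outside, 36 mm inside, rim 18 mm above its underside, floor 4 mm thick; it stays on the rail and shows from which place the vial of its colour came. Origin: centre of its underside, 6 mm above the table; x and y axes parallel to the rail's.
- cup_yellow: Fixed square yellow plastic cup on the rail, 42 x 42 mm outside, 36 mm inside, rim 18 mm above its underside, floor 4 mm thick; it stays on the rail and shows from which place the vial of its colour came. Origin: centre of its underside, 6 mm above the table; x and y axes parallel to the rail's.
- cup_green: Fixed square green plastic cup on the rail, 42 x 42 mm outside, 36 mm inside, rim 18 mm above its underside, floor 4 mm thick; it stays on the rail and shows from which place the vial of its colour came. Origin: centre of its underside, 6 mm above the table; x and y axes parallel to the rail's.
- cup_blue: Fixed square blue plastic cup on the rail, 42 x 42 mm outside, 36 mm inside, rim 18 mm above its underside, floor 4 mm thick; it stays on the rail and shows from which place the vial of its colour came. Origin: centre of its underside, 6 mm above the table; x and y axes parallel to the rail's.
- rail: Fixed flat aluminium rail, 50 x 180 mm, 6 mm thick, carrying the four coloured cups in a row along its y axis; cup centres at y = +66, +22, -22 and -66 mm (x = 0). A black block (18 mm long, 24 mm high) is fixed to its +y end. Origin: centre of its underside (without the block), on the table, z up. Any yaw.
- tray: Fixed white plastic tray, 48 x 180 mm, with four empty square cells in a row along its y axis; cell centres at y = +66, +22, -22 and -66 mm (x = 0). Each cell is 40 x 40 mm inside, its floor 5 mm and its walls 20 mm above the table, walls 4 mm thick (a standing vial's centre is 40 mm above the table). A black block (18 mm long, 24 mm high) is fixed to its +y end. Origin: centre of its underside (without the block), on the table, z up. Any yaw.

How it is judged:
At the end, for the whole second after the job is handed in: Each vial stands upright (within 0.1 rad), at rest, in its own tray cell, centre within 11 mm of the cell's centre along each tray axis and within 5 mm of standing height; the vial of the n-th cup from the rail's black block is in the (5-n)-th cell from the tray's black block (((y of cup_red in the frame of rail between 0.051 and 0.081 m and y of vial_red_center in the frame of tray between -0.077 and -0.055 m) or (y of cup_red in the frame of rail between 0.007 and 0.037 m and y of vial_red_center in the frame of tray between -0.033 and -0.011 m) or (y of cup_red in the frame of rail between -0.037 and -0.007 m and y of vial_red_center in the frame of tray between 0.011 and 0.033 m) or (y of cup_red in the frame of rail between -0.081 and -0.051 m and y of vial_red_center in the frame of tray between 0.055 and 0.077 m)) and x of vial_red_center in the frame of tray between -0.011 and 0.011 m and height (world z) of vial_red_center between 0.035 and 0.045 m and angle between each of vial_red_center, vial_yellow_center, vial_green_center, vial_blue_center's own z axis and vertical below 0.1 rad and linear speed of each of vial_red, vial_yellow, vial_green, vial_blue below 0.02 m/s and ((y of cup_yellow in the frame of rail between 0.051 and 0.081 m and y of vial_yellow_center in the frame of tray between -0.077 and -0.055 m) or (y of cup_yellow in the frame of rail between 0.007 and 0.037 m and y of vial_yellow_center in the frame of tray between -0.033 and -0.011 m) or (y of cup_yellow in the frame of rail between -0.037 and -0.007 m and y of vial_yellow_center in the frame of tray between 0.011 and 0.033 m) or (y of cup_yellow in the frame of rail between -0.081 and -0.051 m and y of vial_yellow_center in the frame of tray between 0.055 and 0.077 m)) and x of vial_yellow_center in the frame of tray between -0.011 and 0.011 m and height (world z) of vial_yellow_center between 0.035 and 0.045 m and ((y of cup_green in the frame of rail between 0.051 and 0.081 m and y of vial_green_center in the frame of tray between -0.077 and -0.055 m) or (y of cup_green in the frame of rail between 0.007 and 0.037 m and y of vial_green_center in the frame of tray between -0.033 and -0.011 m) or (y of cup_green in the frame of rail between -0.037 and -0.007 m and y of vial_green_center in the frame of tray between 0.011 and 0.033 m) or (y of cup_green in the frame of rail between -0.081 and -0.051 m and y of vial_green_center in the frame of tray between 0.055 and 0.077 m)) and x of vial_green_center in the frame of tray between -0.011 and 0.011 m and height (world z) of vial_green_center between 0.035 and 0.045 m and ((y of cup_blue in the frame of rail between 0.051 and 0.081 m and y of vial_blue_center in the frame of tray between -0.077 and -0.055 m) or (y of cup_blue in the frame of rail between 0.007 and 0.037 m and y of vial_blue_center in the frame of tray between -0.033 and -0.011 m) or (y of cup_blue in the frame of rail between -0.037 and -0.007 m and y of vial_blue_center in the frame of tray between 0.011 and 0.033 m) or (y of cup_blue in the frame of rail between -0.081 and -0.051 m and y of vial_blue_center in the frame of tray between 0.055 and 0.077 m)) and x of vial_blue_center in the frame of tray between -0.011 and 0.011 m and height (world z) of vial_blue_center between 0.035 and 0.045 m); the robot touches nothing.
It fails at once if a vial is tipped over (more than 0.7 rad from upright) (angle between any of vial_red_center, vial_yellow_center, vial_green_center, vial_blue_center's own z axis and vertical above 0.7 rad).
It also fails if it takes over 106 s, if anything falls off the work surface, if the arm or the gripper's body presses on something with over 40 N, if the wrist force passes 120 N, or if a joint passes its speed limit or range.

ROBOT

A 7-joint arm with a two-finger parallel gripper is mounted at the origin on a cart in front of the work surface, level with it; the furniture and walls round the work are solid. World frame = base frame: x ahead of the robot, y to its left, z up, the work surface at z = 0. Lengths are in m, angles in rad, forces in N, time in s.
With the tool pointing down it reaches from about 0.4 to 0.875 m from the base axis. Payload 4.4 kg.
Tool frame: the origin (TCP) lies midway between the tips of the shut fingers; the grasp point (between the pads) lies 19 mm behind it (grip_point_offset is the distance from the TCP to the grasp point, in m); z points along the fingers, y is the direction in which the jaws open and shut (so a half turn about z gives the same grasp; the last joint's range is limited). The gripper opens to 85 mm and grips with 20 to 120 N. Pads are 22 mm wide; open, the fingers measure 114 mm over their backs; the gripper's body (76 mm by 85 mm) begins 54 mm behind the grasp point. The pads swing forward as they close: fully open they stand 13 mm farther back than shut.
Start: joints at [-1.335, 0.628, 0.038, 1.517, -0.027, 0.996, -0.02], TCP at [0.193, 0.621, 0.196] pointing down, gripper open.
Joint ranges: [-3.06, 3.06], [-0.37, 2.12], [-1.25, 1.32], [0.18, 2.47], [-1.1, 4.24], [0.23, 1.98], [-2.94, 2.94]. Speed limits (rad/s): [2.57, 2.57, 3.14, 3.14, 3.14, 3.14, 3.14].

INTERFACE

Orientations are given as a 3x3 rotation matrix whose columns are the frame's x, y, z axes.
In Python, from rig import move_ptp, servo_line, move_j, command_gripper, hold, inverse_kinematics, observe, capture, PlanningError, sign_off, outline_of, pinpoint, grip_point_offset gives the robot as it stands. Calls block until the motion is done:
- move_ptp(position, orientation): joint-space move of the TCP to a pose.
- servo_line(position, frame=None, v=0.15): straight line of the TCP; frame=None keeps the orientation; v is the mean speed in m/s.
- move_j(angles): joint-space move.
- command_gripper(opening): opening from 0.0 (shut) to 1.0 (fully open); the grip force is fixed at half the most; returns when the fingers have stopped.
- hold(seconds).
- inverse_kinematics(position, orientation): joint angles nearest the present ones, or None.
- observe(): the state.
- capture(name): name is "scene" or "top"; returns a dict with "pixels" (384x512x3 uint8, blue, green, red), "intrinsics" (3x3 intrinsics, pixels), "origin" and "attitude" of the camera in the world. Camera axes: x right, y up, looking along -z (the intrinsics and any distortion apply to the point x, -y, -z); pixel columns grow to the right and rows downward; lengths in m; the calibration is good to about 2 mm. A picture is of the moment at which its call begins. There is no depth.
A pose or a line that the arm cannot do raises PlanningError and nothing moves.
- sign_off(): hands the job in, once; it reports no verdict.
Trained networks look in a picture, given as the dict that the camera call returned (one of the last four; its "shot" number tells which), for a name from the list of things; names that differ only in an ending like _2 or _b are one class to them, and where a whole thing is asked for, a point or a joint stands for the part that bears it (a point fixed in the world has none). Each returns a list of dicts, best first, with "confidence" (0 to 1); they miss things now and then, are a little off and sometimes report something else, mostly with a low value. They report only what shows in the picture. A call takes as long as a camera call.
- outline_of(query, picture): "mask" (384x512 bool, what is visible of it) and "centre" ([column, row] in pixels, amid what is visible of it).
- pinpoint(query, picture): "centre" ([column, row] in pixels: a listed point, or the origin of a listed thing).
The state is a dict: "t": time; "joint_positions": joint angles; "qd": joint speeds; "effort": joint torques, N m; "position": TCP position; "orientation": TCP orientation; "force": force on the tool from outside, world axes, zero at the start; "wrist_torque": the same for the moment, N m; "gripper_width": opening from 0.0 (shut) to 1.0 (fully open).
Only numpy, scipy, OpenCV 4.12 (cv2) and the standard library are available. Lean on these libraries where they do the work, as an engineer would, in place of code of your own. Each camera call takes 0.05 s, during which the arm holds its last target. There are 200 camera calls.

## Working session

There is one attempt and no reset: what is moved stays moved. The work goes in short steps, each a Python script; the robot and the scene stay as the last script left them, time stands still between calls to the robot, and variables do not carry over. Pictures are saved under pics/ and viewed, about 12 in all and at most 16, crops included, and the job is handed in when it is done.

```bash
mkdir -p pics; cat > h.py <<'E'
import numpy as np, cv2
from rig import *
def ray(p,uv):
    K=np.array(p["intrinsics"]);d=np.linalg.inv(K)@[uv[0],uv[1],1.0]
    R=np.array(p["attitude"]);return np.array(p["origin"]),R@np.array([d[0],-d[1],-d[2]])
def at(p,uv,z):
    o,d=ray(p,uv);return o+d*(z-o[2])/d[2]
def proj(p,X):
    c=np.array(p["attitude"]).T@(np.array(X)-np.array(p["origin"]));c=np.array([c[0],-c[1],-c[2]])
    q=np.array(p["intrinsics"])@c;return q[:2]/q[2]
C=["red","yellow","green","blue"]
E
python3 - <<'E'
from h import *
for n in ["top","scene"]:
    p=capture(n);cv2.imwrite(f"pics/{n}1.png",p["pixels"]);print(n,np.round(p["origin"],3),np.round(p["attitude"],2).tolist(),p["intrinsics"][0][0],[k for k in p])
    for q,z in [("rail",0),("tray",0)]+[("cup_"+c,.006) for c in C]+[(f"vial_{c}_center",.045) for c in C]:
        for r in pinpoint(q,p)[:2]: print(q,round(r["confidence"],2),np.round(r["centre"],1),np.round(at(p,r["centre"],z),4))
print(observe()["t"],grip_point_offset)
E
```

```text
top [ 0.416 -0.08   0.884] [[0.01, 0.99, -0.14], [-1.0, 0.0, -0.01], [-0.01, 0.14, 0.99]] 431.0871811465707 ['pixels', 'intrinsics', 'origin', 'attitude', 'shot']
rail 0.81 [317.9 192.9] [ 0.5493 -0.2014  0.    ]
tray 0.61 [192.3 189.5] [0.5554 0.0593 0.    ]
cup_red 0.77 [329.8 198.6] [ 0.5366 -0.2248  0.006 ]
cup_yellow 0.49 [289.  184.9] [ 0.5648 -0.1413  0.006 ]
cup_green 0.59 [350.9 208. ] [ 0.5174 -0.2675  0.006 ]
cup_blue 0.48 [308.2 186.8] [ 0.561  -0.1808  0.006 ]
vial_red_center 0.7 [330.5 193.5] [ 0.5414 -0.2199  0.045 ]
vial_yellow_center 0.73 [287.1 178.6] [ 0.5708 -0.1349  0.045 ]
vial_yellow_center 0.25 [192.3 190. ] [0.5473 0.0522 0.045 ]
vial_green_center 0.73 [352.7 204.6] [ 0.5196 -0.2629  0.045 ]
vial_blue_center 0.49 [312.3 185.6] [ 0.557  -0.1844  0.045 ]
scene [ 0.075 -0.579  0.617] [[0.73, 0.43, -0.53], [-0.68, 0.47, -0.56], [0.01, 0.77, 0.64]] 352.19895697959316 ['pixels', 'intrinsics', 'origin', 'attitude', 'shot']
rail 0.77 [285.1 229.6] [ 0.5509 -0.1918  0.    ]
tray 0.81 [223.7 183.5] [0.5565 0.0516 0.    ]
cup_red 0.47 [290.4 237.4] [ 0.5366 -0.2216  0.006 ]
cup_yellow 0.56 [275.5 213.8] [ 0.5695 -0.1406  0.006 ]
cup_green 0.73 [298.8 254. ] [ 0.5127 -0.269   0.006 ]
cup_blue 0.6 [283.9 227. ] [ 0.5507 -0.1875  0.006 ]
cup_blue 0.53 [286.5 213.3] [ 0.5915 -0.1583  0.006 ]
vial_red_center 0.67 [293.9 227.8] [ 0.5353 -0.2297  0.045 ]
vial_yellow_center 0.57 [278. 206.] [ 0.5626 -0.1532  0.045 ]
vial_green_center 0.87 [302.5 241.7] [ 0.5172 -0.2711  0.045 ]
vial_blue_center 0.71 [286.9 212.3] [ 0.5619 -0.1834  0.045 ]
1.1 0.0187
```

View both.

```bash
python3 - <<'E'
import cv2
a=cv2.imread("pics/top1.png");cv2.imwrite("pics/top1c.png",cv2.resize(a[110:290,130:400],None,fx=2.9,fy=2.9,interpolation=2))
E
```

```text
(no output)
```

View pics/top1c.png

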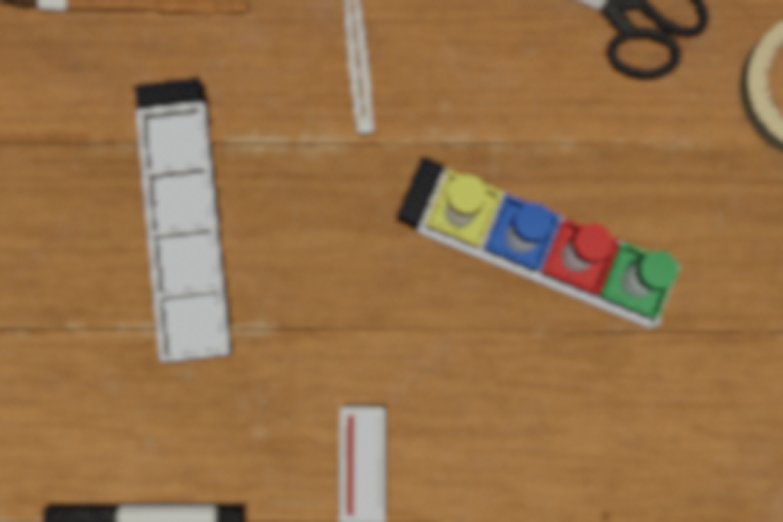

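View pics/scene1.png

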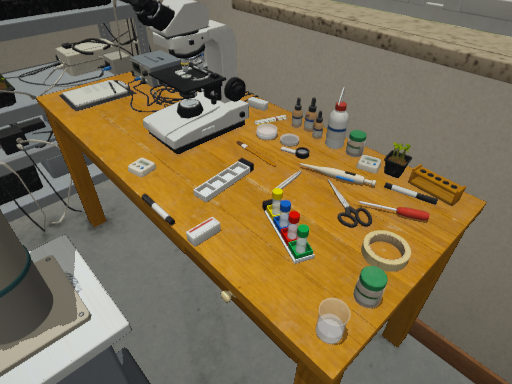

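```bash
cat > fit.py <<'E'
from h import *
from scipy.optimize import minimize
def box(x0,x1,y0,y1,z0,z1): return [[x,y,z] for x in(x0,x1) for y in(y0,y1) for z in(z0,z1)]
TR=[box(-.024,.024,-.09,.09,0,.02),box(-.024,.024,.09,.108,0,.024)]
RA=[box(-.025,.025,-.09,.09,0,.006),box(-.025,.025,.09,.108,0,.024)]+[box(-.021,.021,y-.021,y+.021,.006,.024) for y in(.066,.022,-.022,-.066)]
def W(s,P):
    c,n=np.cos(s[2]),np.sin(s[2]);P=np.array(P);return np.c_[s[0]+c*P[:,0]-n*P[:,1],s[1]+n*P[:,0]+c*P[:,1],P[:,2]]
def sil(p,boxes,s):
    m=np.zeros((384*4,512*4),np.uint8)
    for b in boxes:
        q=np.array([proj(p,X) for X in W(s,b)])
        cv2.fillConvexPoly(m,cv2.convexHull(np.round((q*4+1.5)*16).astype(np.int32)),255,shift=4)
    return cv2.resize(m,(512,384),interpolation=cv2.INTER_AREA)/255.
def fit(obs,boxes,s0):
    f=lambda s:sum(np.abs(sil(p,boxes,s)-m).sum()/m.sum() for p,m in obs)
    r=minimize(f,s0,method="Nelder-Mead",options=dict(initial_simplex=[s0]+[np.array(s0)+d for d in np.diag([.01,.01,.1])],xatol=2e-4,fatol=1e-3));return r.x,r.fun
E
python3 - <<'E'
from fit import *
P={n:capture(n) for n in("top","scene")}
M={q:[(P[n],outline_of(q,P[n])) for n in P] for q in("tray","rail")}
for q,b,s0 in(("tray",TR,[.556,.055,-1.48]),("rail",RA,[.55,-.196,.97+.2])):
    obs=[(p,o[0]["mask"].astype(float)) for p,o in M[q] if o]
    for o in [obs]+[[x] for x in obs]: s,f=fit(o,b,s0);print(q,s.round(4),round(f,3),[int(m.sum()) for _,m in o])
p=P["top"]
for c,uv in dict(yellow=(465,195),blue=(533,222),red=(594,243),green=(659,269)).items():
    print(c,at(p,((uv[0]+.5)/2.9-.5+130,(uv[1]+.5)/2.9-.5+110),.08).round(4))
p=P["scene"];print([at(p,u,0).round(2)[:2] for u in((190,140),(265,130),(340,140))])
print(observe()["orientation"], observe()["position"])
E
```

```text
tray [ 0.5553  0.0567 -1.4491] 0.115 [2410, 1064]
tray [ 0.5542  0.0572 -1.4457] 0.035 [2410]
tray [ 0.5572  0.0557 -1.4473] 0.053 [1064]
rail [ 0.5865 -0.1322  0.4392] 6.397 [348]
rail [ 0.5865 -0.1322  0.4392] 6.397 [348]
yellow [ 0.5676 -0.1381  0.08  ]
blue [ 0.5499 -0.1823  0.08  ]
red [ 0.5362 -0.2216  0.08  ]
green [ 0.5194 -0.2633  0.08  ]
[array([0.62, 0.31]), array([0.86, 0.19]), array([ 1.  , -0.03])]
[[-9.54789785e-01  2.97281790e-01 -5.81876814e-05]
 [ 2.97281790e-01  9.54789787e-01  4.06091355e-06]
 [ 5.67642396e-05 -1.34208193e-05 -9.99999998e-01]] [0.19317502 0.62063525 0.19610571]
```

```bash
cat > mv.py <<'E'
from fit import *
G=grip_point_offset
V=dict(yellow=(.5676,-.1381),blue=(.5499,-.1823),red=(.5362,-.2216),green=(.5194,-.2633))
TRAY=np.array([.5553,.0567,-1.4475]);RY=-.367
def ori(yaw):
    best=None
    for s in(1,-1):
        y=s*np.array([np.cos(yaw),np.sin(yaw),0]);z=np.array([0,0,-1.]);R=np.c_[np.cross(y,z),y,z]
        yield R
def go(xy,z,yaw):
    o=observe();c=[]
    for R in ori(yaw):
        q=inverse_kinematics([*xy,z],R)
        if q is not None: c.append((np.abs(np.array(q)-o["joint_positions"]).max(),R))
    R=min(c,key=lambda t:t[0])[1];move_ptp([*xy,z],R);return R
def cell(y): return W(TRAY,[[0,y,0]])[0][:2]
def pick(c,dxy=(0,0)):
    xy=np.array(V[c])+dxy;go(xy,.16,RY);servo_line([*xy,.052-G])
    command_gripper(0.);servo_line([*xy,.155-G],v=.2)
    print(c,"width",round(observe()["gripper_width"],3),"t",round(observe()["t"],1),observe()["force"])
def place(y,dxy=(0,0)):
    xy=cell(y)+dxy;go(xy,.155-G,TRAY[2]);servo_line([*xy,.048-G])
    print("F",np.round(observe()["force"],1));command_gripper(.7);servo_line([*xy,.16],v=.25);print("t",round(observe()["t"],1))
E
python3 - <<'E'
from mv import *
go((.33,.3),.3,-.6)
print(observe()["t"]);command_gripper(.7)
pick("yellow")
for n in("scene","top"): 
    p=capture(n);cv2.imwrite(f"pics/{n}2.png",p["pixels"])
E
```

```text
2.7667
yellow width 0.239 t 7.1 [ 0.26466946  1.21136374 -0.5227193 ]
```

View pics/scene2.png

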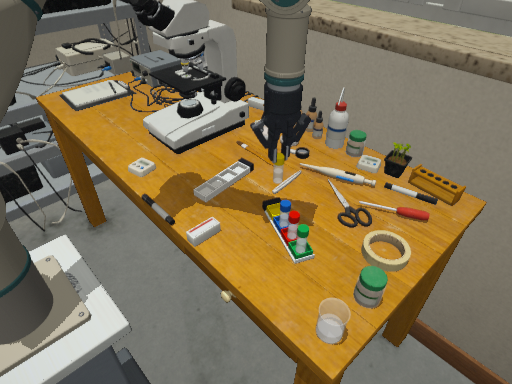

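The yellow vial is held upright at about (278,172), and the other three are undisturbed in their cups. I'll place it in the tray's near cell, farthest from the block, and check.

```bash
python3 - <<'E'
from mv import *
place(-.066)
go((.5,-.1),.2,RY)
a=[]
for n in("scene","top"): 
    p=capture(n);r=pinpoint("vial_yellow_center",p);print(n,[(round(k["confidence"],2),at(p,k["centre"],.04).round(4)) for k in r[:1]],"cell",cell(-.066), "expected px",proj(p,[*cell(-.066),.075]))
    a.append(p["pixels"])
cv2.imwrite("pics/b3.png",np.hstack([cv2.resize(a[0][140:290,170:330],(426,400)),cv2.resize(a[1][120:260,140:270],(371,400))]))
E
```

```text
F [-2.   0.3  3.6]
t 10.5
scene [(0.59, array([0.4927, 0.0535, 0.04  ]))] cell [0.48980103 0.04858304] expected px [203.25907696 171.96280135]
top [] cell [0.48980103 0.04858304] expected px [190.99404016 217.68312151]
```

View pics/b3.png

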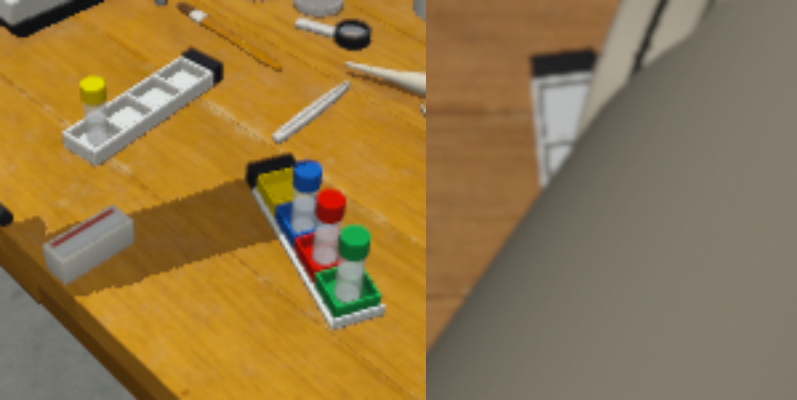

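Yellow stands in the near cell, cap at about (204,174) in the full picture against an expected (203,172). The other three are still in their cups, so I'll move them the same way.

```bash
python3 - <<'E'
from mv import *
for c,y in(("blue",-.022),("red",.022),("green",.066)):
    pick(c)
    if not .15<observe()["gripper_width"]<.35: print("STOP");break
    place(y)
servo_line([*observe()["position"][:2],.28]);go((.35,.3),.3,-.6)
a=[]
for n in("scene","top"):
    p=capture(n);a.append(p["pixels"])
    for c,y in zip(["yellow","blue","red","green"],(-.066,-.022,.022,.066)):
        r=pinpoint(f"vial_{c}_center",p)
        for k in r[:1]:
            d=at(p,k["centre"],.04)[:2]-cell(y);t=TRAY[2];print(n,c,round(k["confidence"],2),(np.array([[np.cos(t),np.sin(t)],[-np.sin(t),np.cos(t)]])@d*1000).round(1), "cap px",proj(p,[*cell(y),.075]).round(1))
cv2.imwrite("pics/b4.png",np.hstack([cv2.resize(a[0][140:240,180:290],(440,400),interpolation=2),cv2.resize(a[1][120:260,140:250],(314,400),interpolation=2)]))
E
```

```text
blue width 0.235 t 14.3 [-0.30161636 -0.49781066 -0.63008937]
F [-1.7 -0.6  5.4]
t 17.4
red width 0.241 t 20.6 [-0.33604862 -0.54117087 -0.89251245]
F [-1.1 -1.2  3.5]
t 23.7
green width 0.239 t 27.1 [-0.48599877 -0.31717529 -0.98226809]
F [-1.9 -1.5  3.3]
t 30.4
scene yellow 0.59 [-6.2  2.1] cap px [203.3 172. ]
scene blue 0.79 [10.3  3.3] cap px [215.2 164.6]
scene red 0.62 [0.5 4.2] cap px [226.4 157.6]
top yellow 0.57 [-0.4  5.2] cap px [191.  217.7]
top blue 0.66 [2.9 2.9] cap px [188.7 194.8]
top red 0.65 [-1.   3.6] cap px [186.5 172.2]
top green 0.69 [ 311.4 -138.6] cap px [184.4 149.9]
```

View pics/b4.png

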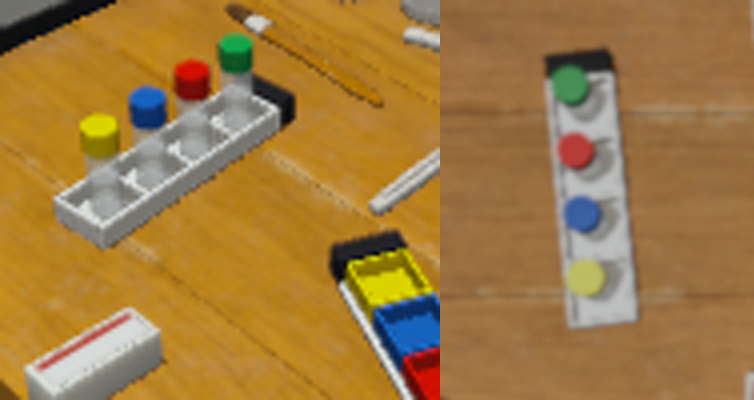

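All four vials stand upright in the tray. From the block end the order is green, red, blue, yellow. In the top view the caps sit at about (185.5,150), (187,172.5), (190,195) and (191,217), each within about 1 px (2 mm) of the computed cell centres.

```bash
python3 - <<'E'
from rig import *
hold(.5);o=observe();print(o["t"],o["force"],o["position"]);sign_off()
E
```

```text
33.6667 [0.28653256 0.4462932  0.62446906] [0.34998274 0.29999589 0.30000338]
the job is handed in; nothing more can be done
```

I moved all four vials into the tray in reverse order and handed the job in at about 34 s. On the rail, counting from the block, the order was yellow, blue, red, green; in the tray, from its block, it is green, red, blue, yellow.

**Final pictures:** both cameras show every vial upright in its own cell. In the top view, the cap positions I read by eye are within about 1 px (2 mm) of the computed cell centres. The arm was clear of everything, and placing forces stayed between 3 and 6 N.

**Checks that failed or disagreed:**
- **Vial centres:** the point network was noisier than the caps. From the scene camera it put blue 10 mm and yellow 6 mm off across the tray, while the top view put both within 3 mm.
- **Green vial:** the network did not find it in the scene picture, and in the top picture it reported something far from the tray. I confirmed green by eye only.
- **Tray position:** my fits from the two cameras differed by about 3 mm.
- **Rail position:** the outline fit for the rail failed, so I took the rail direction and vial positions from the cap tops in the top picture.

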